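Balance the lever arm on the stand

ROBOT

A 6-joint arm with a two-finger parallel gripper is mounted at the origin on a cart in front of the work surface, level with it; the furniture and walls round the work are solid. World frame = base frame: x ahead of the robot, y to its left, z up, the work surface at z = 0. Lengths are in mm, angles in rad, forces in N, time in s.
With the tool pointing down it reaches from about 350 to 975 mm from the base axis. Payload 17.4 kg.
Tool frame: the origin (TCP) lies between the finger pads; the fingertips stand 22 mm ahead of it and the grasp point (between the pads) lies 3 mm ahead of it; z points along the fingers, y is the line along which they close (so a half turn about z gives the same grasp; the last joint's range is limited). The gripper opens to 85 mm and grips with 20 to 120 N. Pads are 22 mm wide; open, the fingers measure 114 mm over their backs; the gripper's body (76 mm by 85 mm) begins 54 mm behind the grasp point. The pads swing forward as they close: fully open they stand 13 mm farther back than shut.
Start: joints at [1.134, 0.116, 1.442, -0, 1.584, -0.038], TCP at [262.119, 622.034, 253.303] pointing down, gripper open.
Joint ranges: [-2.83, 2.83], [-0.83, 2.19], [0.07, 2.5], [-1.14, 4.28], [0.01, 3], [-2.97, 2.97]. Speed limits (rad/s): [1.89, 1.89, 2.22, 3.14, 3.14, 3.14].

INTERFACE

Orientations are given as a 3x3 rotation matrix whose columns are the frame's x, y, z axes.
In Python, from workcell import bot, viewer gives the robot as it stands.
- The arm moves only by the shell command python3 -m crank 'ROWS' [OPENING] [FORCE]. ROWS is JSON, a list of rows, each an object of numbers: "tx", "ty", "tz": the shift along the tool's x, y, z as a fraction of full scale; "rx", "ry", "rz": the turn, a rotation vector about the tool's x, y, z as a fraction of full scale. In form: [{"tx": .., "ty": .., "tz": .., "rx": .., "ry": .., "rz": ..}, ...]. A call has 1 to 20 rows; each row is the pose to reach, as a shift and turn from the pose commanded when the call began, along the tool's axes at that moment; what a row does not reach only later rows make up. Full scale, the value 1, is 80 mm for a shift and 120 degrees for a turn. A row lasts 1/10 s, in which the tool goes at most 50 mm and 8.59 degrees, less where a joint would pass 70% of its speed; a pose out of reach is approached as far as the arm can. A call with a number of a shift or a turn outside -1 to 1 is refused whole. A call with a gripper value outside its range is refused whole. OPENING is the opening, from -1 (shut) to 1 (fully open), set as the call begins (- or left out, the last holds). The fingers move at their own pace and stop on an object; FORCE is the grip in N (left out, the last holds). Time passes only in rows, so rows that repeat a pose let the fingers close. It gives the time, the measured TCP pose, the force, the opening and the grip force at its end, in the units of the state.
- bot.observe(): the state, without advancing time (a new reading comes with each control period).
- viewer.camera(name): name is "scene" or "top"; returns a dict with "img" (480x640x3 uint8, red, green, blue), "range_z" (480x640 float32, mm along the optical axis (not along the pixel's ray), 0 where there is no reading), "mtx" (3x3 intrinsics, pixels), "k1" (the pictures are not rectified: a ray, as slopes to the right and down, at radius r is drawn at 1 + k1 r^2 times it, then the intrinsics apply), "rvec" (rotation vector, rad) and "tvec" (3), from world to camera coordinates, as OpenCV has them. Camera axes: x right, y down, z forward; pixel columns grow to the right and rows downward; lengths in mm; the calibration is good to about 2 mm. A picture is of the moment at which its call begins.
- bot.finish_job(): hands the job in; it is judged then, once.
The state is a dict: "time": time; "joint_pos": joint angles; "joint_vel": joint speeds; "joint_efforts": joint torques, N m; "ee_pos": TCP position; "orientation": TCP orientation; "force": force on the tool from outside, world axes, zero at the start; "torque": the same for the moment, N m; "gripper_width": opening from 0.0 (shut) to 1.0 (fully open); "finger_force": force on a finger pad.
Only numpy, scipy, OpenCV 4.12 (cv2) and the standard library are available. Lean on these libraries where they do the work, as an engineer would, in place of code of your own. Each camera call takes 0.05 s, during which the arm holds its last target. There are 200 camera calls.

TASK

Find the balance point of the hubbed lever arm: lay it across the flat ridge of the balancing stand, roughly square to the ridge and near the middle of the ridge's length, so that it stays there level by itself, resting on the ridge alone. Either end may point either way. Leave the plain square tube offcut and the steel rule where they lie.

Things in the scene. Friction and masses are not known exactly. Their poses are not given: they have to be found in the camera images.
- lever_arm: Steel lever arm, loose, about 0.7 kg, lying flat: square tube 26 x 26 mm, 220 mm long, with one upright round hub (46 mm diameter, 34 mm high, bored) at one end; 264 mm overall. Origin: on the flat underside at its balance point. x runs along the tube to the hub: hub axis at x = +60 mm, plain end at -181 mm. Grip the tube's sides, fingertips 8 mm or more above the underside to clear the ridge
- stand: Balancing stand, fixed: steel A-frame on a foot plate 110 x 130 x 10 mm with four bolts, carrying a flat-topped ridge 24 mm wide (along x), 100 mm long (along y), its top 70 mm above the bench. Origin: centre of the foot's underside, straight below the middle of the ridge. A part laid across the ridge runs along x and stays level only with its balance point over the 24 mm flat
- square_tube: Plain dark square tube offcut without a hub, 150 x 35 x 35 mm, loose; a bystander. Origin: centre of its underside, x along its length
- steel_rule: Thick bright steel rule, 28 x 260 x 8 mm, loose; a bystander. Origin: centre of its underside, y along its length

How it is judged:
By the outcome, as a careful person would: the job done as asked, in the order asked, and still so for the second after the job is handed in, with the robot touching nothing.
It also fails if it takes over 38 s, if anything falls off the work surface, if the arm or the gripper's body presses on something with over 40 N, if the wrist force passes 120 N, or if a joint passes its speed limit or range.

## Working session

There is one attempt and no reset: what is moved stays moved. The work goes in short steps, Python scripts to look and compute and a shell command to move; the robot and the scene stay as the last step left them, time stands still between calls to the robot, and variables do not carry over. Pictures are saved under pics/ and viewed, at most 10 in all, crops included, and the job is handed in when it is done.

```bash
mkdir -p pics; cat > h.py <<'E'
import numpy as np,cv2
from workcell import bot,viewer
def cam(n):
    c=viewer.camera(n); c['R']=cv2.Rodrigues(np.array(c['rvec'],float))[0]; c['t']=np.array(c['tvec'],float).ravel(); return c
def slopes(c,uv):
    K=np.array(c['mtx']); d=(np.array(uv,float)-K[:2,2])/[K[0,0],K[1,1]]; s=d.copy()
    for _ in range(10): s=d/(1+c['k1']*(s**2).sum(-1,keepdims=True))
    return s
def onplane(c,uv,z):
    s=slopes(c,np.atleast_2d(uv)); r=np.c_[s,np.ones(len(s))]@c['R']; o=-c['R'].T@c['t']
    return o+r*((z-o[2])/r[:,2])[:,None]
def cloud(c):
    v,u=np.mgrid[0:480,0:640]; s=slopes(c,np.stack([u,v],-1).reshape(-1,2)); d=c['range_z'].reshape(-1,1)
    P=(np.c_[s,np.ones(len(s))]*d-c['t'])@c['R']; P[d[:,0]==0]=np.nan; return P.reshape(480,640,3)
E
python3 - <<'E'
from h import *
o=bot.observe(); print(o['time'],o['ee_pos'],np.round(o['orientation'],3),o['gripper_width'])
for n in('scene','top'):
    c=cam(n); cv2.imwrite(f'pics/{n}1.png',c['img'][...,::-1]); print(n,-c['R'].T@c['t'],c['mtx'])
    np.savez(f'{n}1.npz',P=cloud(c),img=c['img'])
E
```

```text
0.0 [262.05777969 621.8701547  252.52294445] [[-0.922  0.388 -0.001]
 [ 0.388  0.922 -0.001]
 [ 0.    -0.001 -1.   ]] 1.003374391943648
scene [-111.82296869  994.93142877 1157.54567656] [[521.42586194   0.         312.98872316]
 [  0.         521.42586194 232.22216855]
 [  0.           0.           1.        ]]
top [ 132.06648928   51.85796023 1692.53729874] [[583.84624168   0.         312.05968136]
 [  0.         583.84624168 239.99535612]
 [  0.           0.           1.        ]]
```

View pics/scene1.png

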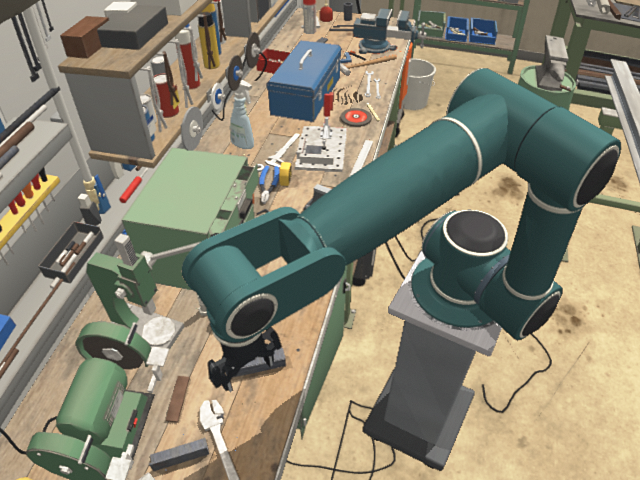

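View pics/top1.png

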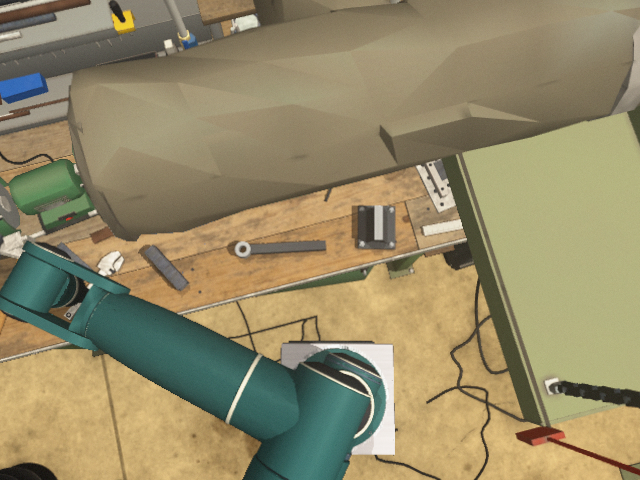

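The top view shows the lever with its hub at (243,248) and plain end at (326,245). The stand is at (377,226) with its ridge running up the image, the offcut at (165,267) and the rule at (440,228). A large beige machine lies beyond.

```bash
python3 - <<'E'
from h import *
d=np.load('top1.npz'); P=d['P']; img=d['img']
def blob(name,box,z0,z1):
    u0,v0,u1,v1=box; Q=P[v0:v1,u0:u1]; m=(Q[...,2]>z0)&(Q[...,2]<z1)
    n,l,s,_=cv2.connectedComponentsWithStats(m.astype(np.uint8)); k=1+s[1:,4].argmax(); m=l==k
    X=Q[m]; (cx,cy),(w,h),a=cv2.minAreaRect(X[:,:2].astype(np.float32)); print(name,m.sum(),np.round([cx,cy,w,h,a],1),'z',np.round(np.nanpercentile(X[:,2],[5,50,95]),1))
    return X
L=blob('lever',(225,230,335,265),14,50)
c=L[:,:2].mean(0); w,V=np.linalg.eigh(np.cov(L[:,:2].T)); print('axis',V[:,1])
tube=L[L[:,1]<L[:,1].max()-60]; ax=cv2.fitLine(tube[:,:2].astype(np.float32),cv2.DIST_HUBER,0,.01,.01).ravel(); print('tube',ax,'z',np.median(tube[:,2])); 
a=ax[:2]*np.sign(ax[1]); s=(L[:,:2]-ax[2:])@a; print('extent',s.min(),s.max(),np.percentile(s,[1,99])); 
for e,o in((s.min(),181),(s.max(),-83)): print('origin est',ax[2:]+a*(e+o))
R=blob('ridge',(350,195,405,255),60,90); ax=cv2.fitLine(R[:,:2].astype(np.float32),cv2.DIST_HUBER,0,.01,.01).ravel(); print(ax)
blob('foot',(350,195,405,255),5,90)
blob('rule',(415,210,470,245),4,40); blob('sq',(135,235,195,295),20,60)
print('bench z',np.nanmedian(P[255:275,280:300,2]))
for uv in((250,100),(150,220),(300,170),(400,150),(440,120),(430,180),(470,200),(520,200),(330,190),(120,190),(250,190),(480,260)): print(uv,np.round(P[uv[1],uv[0]]))
E
```

```text
lever 904 [416.6 160.8  48.7 263.2   1.4] z [18.1 26.9 35.9]
axis [-0.07159293  0.99743393]
tube [ 6.4677551e-02 -9.9790621e-01  4.2434998e+02  1.3010193e+02] z 26.034390111728413
extent -100.60941405201233 162.70527373125577 [-97.42068005 159.14991191]
origin est [419.15050933 210.3241935 ]
origin est [419.19483365 209.64031618]
ridge 287 [ 488.7 -119.2   26.1  100.8   89.5] z [63.7 70.2 76.7]
[ 9.9939281e-01 -3.4842383e-02  4.8811292e+02 -1.1799740e+02]
foot 1568 [ 490.2 -118.9  121.4  144.    89.2] z [ 6.5 15.3 72.5]
rule 350 [ 488.7 -305.1   43.2  126.2   14.2] z [ 4.4  8.8 15.6]
sq 651 [358.9 490.8 151.9  35.6  43.9] z [27.3 34.5 40.6]
bench z 0.2042298932318867
(250, 100) [ 370.  119. 1159.]
(150, 220) [ 265.  230. 1089.]
(300, 170) [ 314.   71. 1112.]
(400, 150) [ 338.  -33. 1107.]
(440, 120) [ 362.  -71. 1129.]
(430, 180) [ 629. -279.   13.]
(470, 200) [ 356. -177.  832.]
(520, 200) [ 357. -252.  831.]
(330, 190) [599.  18.   7.]
(120, 190) [ 286.  249. 1132.]
(250, 190) [ 296.  124. 1097.]
(480, 260) [ 270. -199.  792.]
```

```bash
python3 - <<'E'
from h import *
for n in('top','scene'):
    P=np.load(n+'1.npz')['P'].reshape(-1,3); P=P[np.isfinite(P).all(1)]
    print(n,'max z per 100mm cell; rows x from -100, cols y from 700 down to -600')
    for x in range(-100,1000,100):
        r=[]
        for y in range(700,-700,-100):
            q=P[(P[:,0]>=x)&(P[:,0]<x+100)&(P[:,1]>=y)&(P[:,1]<y+100),2]
            q=q[q>-50]
            r.append('%4d/%4d'%(np.percentile(q,3),np.percentile(q,97)) if len(q)>3 else '    -    ')
        print('%4d'%x,' '.join(r))
E
```

```text
top max z per 100mm cell; rows x from -100, cols y from 700 down to -600
-100     -         -         -         -         -      585/ 604  605/ 666  627/ 669    7/ 638   -6/  17     -         -         -         -    
   0     -         -         -      548/ 570  565/ 616  590/ 635    3/ 654  579/ 669  170/ 659   -6/ 172  770/1064  830/ 835  829/ 833     -    
 100  -36/   6  523/ 575  493/ 572  544/ 595  568/ 617  566/ 626   -6/ 624   -6/ 636   -6/ 202   -7/   7  765/ 835  829/ 835  829/ 835     -    
 200   -6/  18  442/ 574   -3/ 571   -8/ 577  -27/ 576   -1/1145 1049/1126 1055/1096     -      758/ 835  774/ 835  829/ 835  829/ 835     -    
 300   -7/  10   -7/ 570   -7/ 573   -7/  39   -7/1135   -2/1161   -2/1159   -1/1160    0/1151  758/1136  830/1097  829/ 835  830/ 835     -    
 400   -8/  32   -7/  12   -7/  35   -8/   7   -7/   9   -5/1145   -3/1156   -2/1158   -1/1165    0/1167   -2/1161   -4/ 835  829/ 857     -    
 500    2/ 183    1/ 209     -         -       -8/   7   -7/   7   -6/1071   -6/1112   -7/1096   -6/  72   -8/  18   -6/  45     -         -    
 600    0/ 2
[... 1537 characters left out ...]
   -3/  35   -3/ 322  222/ 252   -2/ 250   -2/ 244     -       -4/  52   -3/  72   -4/  33   -3/  43   -4/  14   -9/   8
 600   92/ 207   -2/ 903   20/ 899   -4/ 259    0/ 252  174/ 253  124/ 253    0/ 252   -5/  14   -4/  64   -3/  47   11/  64    7/ 160   -2/  17
 700   -2/ 222  189/ 596   19/ 583   -2/ 577   23/ 253  247/ 607  247/ 556  247/ 344   -4/  38   -4/  16   -3/  13   -3/  48    0/ 155   -3/ 158
 800  -14/ 340   -3/ 449   -1/ 600  190/ 596  207/ 609  225/ 652  247/ 661  310/ 660  322/ 644   -1/ 607   -3/ 383   -4/   7   -4/ 152    3/ 161
 900     -      -20/ 412  -11/ 655  232/ 763  207/ 750  206/ 732  208/ 669  205/ 668  349/ 619    4/ 590    0/ 503   -1/ 395   -4/ 475    1/ 343
```

```bash
python3 - <<'E'
from h import *
P=np.load('scene1.npz')['P']
def s(x0,x1,y0,y1,z0):
    m=(P[...,0]>x0)&(P[...,0]<x1)&(P[...,1]>y0)&(P[...,1]<y1)&(P[...,2]>z0)&(P[...,2]<1000)
    v,u=np.nonzero(m); print((x0,x1,y0,y1),m.sum(), 'u',np.percentile(u,[0,50,100]) if len(u) else '','v',np.percentile(v,[0,50,100]) if len(u) else '', 'xyz min/max',np.round(P[m].min(0)),np.round(P[m].max(0))) if m.any() else print('none')
s(380,520,380,520,80); s(450,700,300,400,60); s(450,700,200,300,60);s(450,700,0,200,60);s(450,700,-300,-150,30)
for uv in ((200,243),(180,248),(155,255),(248,190),(235,215),(150,180),(240,165),(330,200)): print(uv,np.round(P[uv[1],uv[0]]))
c=cam('scene'); K=np.array(c['mtx'])
pts=np.array([(200,-250,830),(50,-250,830),(300,-50,1130),(420,210,20),(489,-119,70),(200,-250,100)],float)
print(cv2.projectPoints(pts,c['R'],c['t'],K,np.array([c['k1'],0,0,0]))[0].reshape(-1,2).round(), (pts@c['R'].T+c['t'])[:,2].round())
E
```

```text
(380, 520, 380, 520) 33 u [190. 197. 218.] v [233. 243. 248.] xyz min/max [451. 435. 326.] [519. 462. 385.]
(450, 700, 300, 400) 1989 u [158. 182. 226.] v [204. 230. 275.] xyz min/max [547. 300.  60.] [700. 396. 256.]
(450, 700, 200, 300) 1566 u [182. 216. 247.] v [182. 207. 233.] xyz min/max [552. 200. 170.] [700. 300. 256.]
(450, 700, 0, 200) 1782 u [206. 238. 258.] v [155. 182. 224.] xyz min/max [564.  46.  61.] [700. 200. 256.]
(450, 700, -300, -150) 311 u [281. 304. 332.] v [147. 158. 176.] xyz min/max [ 571. -300.   30.] [ 700. -150.   67.]
(200, 243) [325. 604. 572.]
(180, 248) [557. 458. 302.]
(155, 255) [632. 477. 256.]
(248, 190) [598. 144. 221.]
(235, 215) [569. 244. 223.]
(150, 180) [845. 266. 248.]
(240, 165) [659.  93. 251.]
(330, 200) [189. 431. 587.]
[[ 471.  -56.]
 [ 536.  -43.]
 [ 406. -201.]
 [ 293.  278.]
 [ 328.  190.]
 [ 429.  189.]] [1098. 1044.  800. 1474. 1663. 1617.]
```

```bash

python3 -m crank '[{"tx":-0.5,"ty":-0.96,"rz":0.2},{"tx":-0.5,"ty":-0.96,"rz":0.4},{"tx":-0.5,"ty":-0.96,"rz":0.53},{"tx":-0.5,"ty":-0.96,"rz":0.53},{"tx":-0.5,"ty":-0.96,"rz":0.53},{"tx":-0.5,"ty":-0.96,"rz":0.53},{"tx":-0.5,"ty":-0.96,"rz":0.53},{"tx":-0.5,"ty":-0.96,"rz":0.53},{"tx":-0.5,"ty":-0.96,"rz":0.53}]' 0.2 40
python3 -m crank '[{"tx":-0.5},{"tx":-1},{"tx":-1}]'
python3 - <<'E'
from h import *
o=bot.observe(); print(o['time'],o['ee_pos'],np.round(o['orientation'],3),o['gripper_width'],o['force'])
P=cloud(cam('scene'))
m=(P[...,0]>300)&(P[...,0]<520)&(P[...,1]>410)&(P[...,1]<500)&(P[...,2]>250)&(P[...,2]<500)
Q=P[m]; i=np.argsort(Q[:,0]); print(Q[i][::max(1,len(i)//10)].round())
E
```

```text
0.15 [262.05773665 621.92663103 252.7367251 ] [[-0.922  0.388 -0.   ]
 [ 0.388  0.922 -0.001]
 [ 0.    -0.001 -1.   ]] 1.0012480027258508 [0.46276201 0.23939485 0.17351607]
[[450. 437. 385.]
 [454. 435. 382.]
 [457. 442. 383.]
 [459. 443. 380.]
 [461. 448. 381.]
 [503. 450. 340.]
 [507. 460. 337.]
 [510. 453. 336.]
 [513. 457. 334.]
 [516. 462. 328.]
 [518. 459. 330.]
 [520. 454. 328.]]invalid input at $[0]: expected keys tx, ty, tz, rx, ry, rz
invalid input at $[0]: expected keys tx, ty, tz, rx, ry, rz
```

```bash

python3 -m crank '[{"tx":-0.5,"ty":-0.96,"tz":0,"rx":0,"ry":0,"rz":0.2},{"tx":-0.5,"ty":-0.96,"tz":0,"rx":0,"ry":0,"rz":0.4},{"tx":-0.5,"ty":-0.96,"tz":0,"rx":0,"ry":0,"rz":0.53},{"tx":-0.5,"ty":-0.96,"tz":0,"rx":0,"ry":0,"rz":0.53},{"tx":-0.5,"ty":-0.96,"tz":0,"rx":0,"ry":0,"rz":0.53},{"tx":-0.5,"ty":-0.96,"tz":0,"rx":0,"ry":0,"rz":0.53},{"tx":-0.5,"ty":-0.96,"tz":0,"rx":0,"ry":0,"rz":0.53},{"tx":-0.5,"ty":-0.96,"tz":0,"rx":0,"ry":0,"rz":0.53},{"tx":-0.5,"ty":-0.96,"tz":0,"rx":0,"ry":0,"rz":0.53}]' 0.2 40
python3 -m crank '[{"tx":-0.5,"ty":0,"tz":0,"rx":0,"ry":0,"rz":0},{"tx":-1,"ty":0,"tz":0,"rx":0,"ry":0,"rz":0},{"tx":-1,"ty":0,"tz":0,"rx":0,"ry":0,"rz":0}]'
python3 - <<'E'
from h import *
o=bot.observe(); print(o['time'],o['ee_pos'],np.round(o['orientation'],3),o['gripper_width'],o['force'])
P=cloud(cam('scene'))
m=(P[...,0]>350)&(P[...,0]<520)&(P[...,1]>410)&(P[...,1]<500)&(P[...,2]>250)&(P[...,2]<500)
Q=P[m]; i=np.argsort(Q[:,0]); print(Q[i][::max(1,len(i)//10)].round())
E
```

```text
time: 1.1
ee_pos: [269.1, 535.7, 253.2]
orientation: [[-0.061, 0.998, -0.0], [0.998, 0.061, -0.0], [-0.0, -0.0, -1.0]]
force: [0.3, 0.1, -0.6]
gripper_width: 0.6
finger_force: 0.0
time: 1.4
ee_pos: [274.3, 453.1, 253.7]
orientation: [[-0.063, 0.998, 0.001], [0.998, 0.063, 0.0], [0.0, 0.001, -1.0]]
force: [0.2, 0.6, -0.2]
gripper_width: 0.598
finger_force: 0.0
1.4 [274.29435956 453.12132407 253.73631997] [[-0.063  0.998  0.001]
 [ 0.998  0.063  0.   ]
 [ 0.     0.001 -1.   ]] 0.5977040297237016 [ 0.17606957  0.60732383 -0.17795496]
[[433. 449. 372.]
 [438. 441. 362.]
 [441. 451. 379.]
 [444. 438. 381.]
 [449. 446. 382.]
 [453. 444. 381.]
 [458. 451. 382.]
 [475. 454. 354.]
 [488. 456. 340.]
 [501. 460. 337.]
 [515. 462. 331.]]
```

```bash

python3 -m crank '[{"tx":-0.5,"ty":0,"tz":0,"rx":0,"ry":0,"rz":0},{"tx":-1,"ty":0,"tz":0,"rx":0,"ry":0,"rz":0},{"tx":-1,"ty":0,"tz":0,"rx":0,"ry":0,"rz":0}]' >/dev/null
python3 -m crank '[{"tx":-0.5,"ty":0,"tz":0,"rx":0,"ry":0,"rz":0},{"tx":-1,"ty":0,"tz":0,"rx":0,"ry":0,"rz":0},{"tx":-1,"ty":0,"tz":0,"rx":0,"ry":0,"rz":0}]'
python3 -m crank '[{"tx":-0.3,"ty":0.4,"tz":0.3,"rx":0,"ry":0,"rz":0},{"tx":-0.57,"ty":0.81,"tz":0.6,"rx":0,"ry":0,"rz":0},{"tx":-0.57,"ty":0.81,"tz":0.6,"rx":0,"ry":0,"rz":0}]' >/dev/null
python3 -m crank '[{"tx":-0.3,"ty":0.4,"tz":0.3,"rx":0,"ry":0,"rz":0},{"tx":-0.57,"ty":0.81,"tz":0.6,"rx":0,"ry":0,"rz":0},{"tx":-0.57,"ty":0.81,"tz":0.6,"rx":0,"ry":0,"rz":0},{"tx":-0.57,"ty":0.81,"tz":0.6,"rx":0,"ry":0,"rz":0}]'
python3 - <<'E'
from h import *
for n in('scene','top'):
    c=cam(n); cv2.imwrite(f'pics/{n}2.png',c['img'][...,::-1]); np.savez(f'{n}2.npz',P=cloud(c),img=c['img'])
P=np.load('scene2.npz')['P']
m=(P[...,0]>370)&(P[...,0]<470)&(P[...,1]>0)&(P[...,1]<310)&(P[...,2]>14)&(P[...,2]<42)
Q=P[m]; print(m.sum(),Q.min(0),Q.max(0),np.median(Q,0))
E
```

```text
time: 2.05
ee_pos: [284.4, 294.4, 253.9]
orientation: [[-0.062, 0.998, 0.001], [0.998, 0.062, 0.0], [0.0, 0.001, -1.0]]
force: [0.2, 0.6, 0.4]
gripper_width: 0.598
finger_force: 0.0
time: 2.75
ee_pos: [419.3, 213.8, 156.9]
orientation: [[-0.062, 0.998, -0.002], [0.998, 0.062, -0.0], [-0.0, -0.002, -1.0]]
force: [0.1, -0.0, 1.3]
gripper_width: 0.601
finger_force: 0.0
821 [390.20966153  32.21559437  14.08648437] [445.74582814 298.51799059  40.23550902] [419.23199063 187.34925599  26.57985977]
```

View pics/scene2.png

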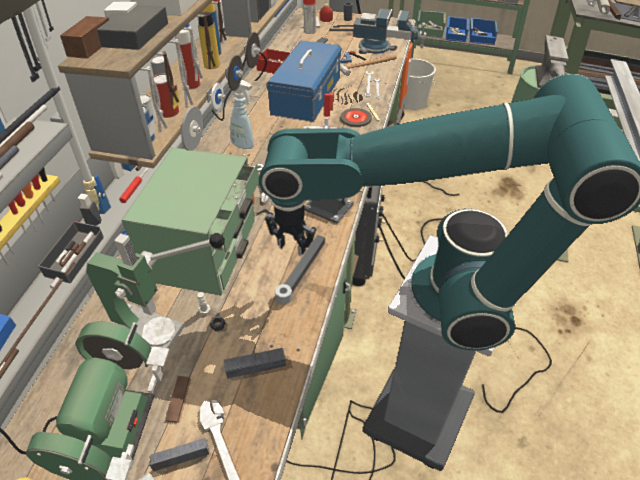

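The gripper hangs open over the lever, whose hub is at pixel (284,291) and plain end near (320,240). The path down is clear and the press handle at (217,241) has been passed.

```bash

python3 -m crank '[{"tx":-0.047,"ty":0,"tz":0.4,"rx":0,"ry":0,"rz":0},{"tx":-0.047,"ty":0,"tz":0.8,"rx":0,"ry":0,"rz":0},{"tx":-0.047,"ty":0,"tz":0.8,"rx":0,"ry":0,"rz":0}]'
python3 -m crank '[{"tx":0,"ty":0,"tz":0.3,"rx":0,"ry":0,"rz":0},{"tx":0,"ty":0,"tz":0.6,"rx":0,"ry":0,"rz":0},{"tx":0,"ty":0,"tz":0.77,"rx":0,"ry":0,"rz":0},{"tx":0,"ty":0,"tz":0.77,"rx":0,"ry":0,"rz":0},{"tx":0,"ty":0,"tz":0.77,"rx":0,"ry":0,"rz":0}]'
python3 -m crank '[{"tx":0,"ty":0,"tz":0,"rx":0,"ry":0,"rz":0},{"tx":0,"ty":0,"tz":0,"rx":0,"ry":0,"rz":0},{"tx":0,"ty":0,"tz":0,"rx":0,"ry":0,"rz":0},{"tx":0,"ty":0,"tz":0,"rx":0,"ry":0,"rz":0},{"tx":0,"ty":0,"tz":0,"rx":0,"ry":0,"rz":0},{"tx":0,"ty":0,"tz":0,"rx":0,"ry":0,"rz":0},{"tx":0,"ty":0,"tz":0,"rx":0,"ry":0,"rz":0},{"tx":0,"ty":0,"tz":0,"rx":0,"ry":0,"rz":0}]' -1 60
```

```text
time: 3.15
ee_pos: [417.3, 209.7, 90.7]
orientation: [[-0.063, 0.998, -0.004], [0.998, 0.063, -0.001], [-0.001, -0.004, -1.0]]
force: [0.8, -1.0, 0.5]
gripper_width: 0.598
finger_force: 0.0
time: 3.65
ee_pos: [419.7, 209.9, 33.2]
orientation: [[-0.062, 0.998, 0.001], [0.998, 0.062, 0.0], [0.0, 0.001, -1.0]]
force: [1.0, 0.6, -0.1]
gripper_width: 0.599
finger_force: 0.0
time: 4.45
ee_pos: [419.8, 209.8, 33.2]
orientation: [[-0.062, 0.998, 0.001], [0.998, 0.062, 0.001], [0.001, 0.001, -1.0]]
force: [-3.5, 0.0, 9.1]
gripper_width: 0.285
finger_force: 60.4
```

```bash

python3 -m crank '[{"tx":0,"ty":0,"tz":-0.15,"rx":0,"ry":0,"rz":0},{"tx":0,"ty":0,"tz":-0.4,"rx":0,"ry":0,"rz":0},{"tx":0,"ty":0,"tz":-0.7,"rx":0,"ry":0,"rz":0},{"tx":0,"ty":0,"tz":-1,"rx":0,"ry":0,"rz":0}]'
python3 -m crank '[{"tx":0,"ty":0,"tz":-0.3,"rx":0,"ry":0,"rz":0},{"tx":0,"ty":0,"tz":-0.6,"rx":0,"ry":0,"rz":0},{"tx":0,"ty":0,"tz":-0.9,"rx":0,"ry":0,"rz":0},{"tx":0,"ty":0,"tz":-0.9,"rx":0,"ry":0,"rz":0},{"tx":0,"ty":0,"tz":-0.9,"rx":0,"ry":0,"rz":0},{"tx":0,"ty":0,"tz":-0.9,"rx":0,"ry":0,"rz":0}]'
python3 - <<'E'
from h import *
o=bot.observe(); print(o['time'],o['ee_pos'],o['force'],o['torque'],o['orientation'][:,2])
for n in('scene','top'):
    c=cam(n); P=cloud(c); np.savez(f'{n}3.npz',P=P,img=c['img']); cv2.imwrite(f'pics/{n}3.png',c['img'][...,::-1])
    # ridge again
    m=(P[...,0]>420)&(P[...,0]<560)&(P[...,1]>-180)&(P[...,1]<-60)&(P[...,2]>62)&(P[...,2]<80)
    Q=P[m]; print(n,m.sum()); 
    if m.sum()>20: print(np.round(cv2.minAreaRect(Q[:,:2].astype(np.float32)),1) if 0 else cv2.minAreaRect(Q[:,:2].astype(np.float32)), np.median(Q,0), cv2.fitLine(Q[:,:2].astype(np.float32),cv2.DIST_HUBER,0,.01,.01).ravel())
E
```

```text
time: 4.85
ee_pos: [418.9, 209.3, 113.1]
orientation: [[-0.062, 0.998, -0.0], [0.998, 0.062, -0.0], [-0.0, -0.0, -1.0]]
force: [0.9, 0.5, -5.4]
gripper_width: 0.282
finger_force: 60.2
time: 5.45
ee_pos: [418.7, 209.2, 182.2]
orientation: [[-0.062, 0.998, -0.002], [0.998, 0.062, -0.001], [-0.001, -0.002, -1.0]]
force: [-0.4, -0.7, -5.7]
gripper_width: 0.288
finger_force: 60.4
5.45 [418.72346722 209.183401   182.18321373] [-0.3538111  -0.66927909 -5.6939799 ] [-0.01727774  0.02375104  0.03519948] [-1.82410327e-03 -8.22249878e-04 -9.99997998e-01]
scene 109
((473.1321716308594, -110.99549102783203), (73.15497589111328, 30.821792602539062), 5.8297438621521) [ 461.47459143 -106.8069354    69.19253354] [ 9.8737741e-01  1.5838520e-01  4.6927820e+02 -1.0783317e+02]
top 276
((488.1373291015625, -117.56920623779297), (22.774871826171875, 99.90608215332031), 89.31302642822266) [ 488.1559316  -117.6788179    70.07304551] [ 9.9998760e-01 -4.9752695e-03  4.8833841e+02 -1.1760896e+02]
```

View pics/scene3.png

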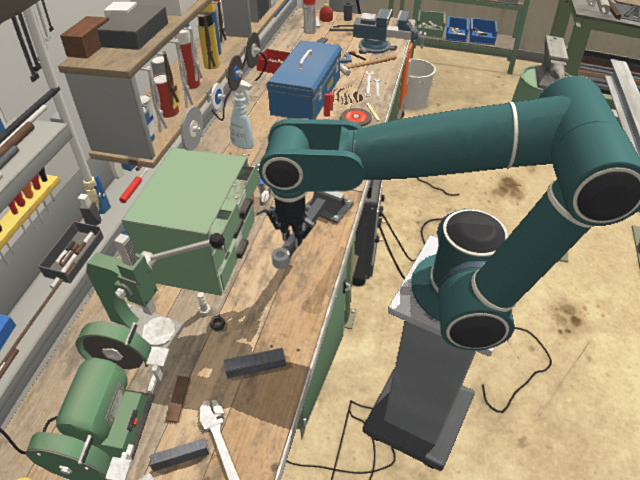

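The lever is held level at the gripper, with its hub at pixel (281,257). The stand is behind it at (330,205), and the bystanders haven't moved.

```bash

python3 -m crank '[{"tx":-0.2,"ty":0.03,"tz":0,"rx":0,"ry":0,"rz":0},{"tx":-0.5,"ty":0.08,"tz":0,"rx":0,"ry":0,"rz":0},{"tx":-0.8,"ty":0.13,"tz":0,"rx":0,"ry":0,"rz":0},{"tx":-1,"ty":0.15,"tz":0,"rx":0,"ry":0,"rz":0}]' >/dev/null
python3 -m crank '[{"tx":-0.35,"ty":0.05,"tz":0,"rx":0,"ry":0,"rz":0},{"tx":-0.7,"ty":0.1,"tz":0,"rx":0,"ry":0,"rz":0},{"tx":-1,"ty":0.15,"tz":0,"rx":0,"ry":0,"rz":0}]' >/dev/null
python3 -m crank '[{"tx":-0.35,"ty":0.05,"tz":0,"rx":0,"ry":0,"rz":0},{"tx":-0.7,"ty":0.1,"tz":0,"rx":0,"ry":0,"rz":0},{"tx":-1,"ty":0.15,"tz":0,"rx":0,"ry":0,"rz":0}]'
python3 -m crank '[{"tx":-0.35,"ty":0.05,"tz":0,"rx":0,"ry":0,"rz":0},{"tx":-0.7,"ty":0.1,"tz":0,"rx":0,"ry":0,"rz":0.02},{"tx":-0.9,"ty":0.15,"tz":0,"rx":0,"ry":0,"rz":0.033},{"tx":-1,"ty":0.15,"tz":0,"rx":0,"ry":0,"rz":0.033},{"tx":-1,"ty":0.15,"tz":0,"rx":0,"ry":0,"rz":0.033},{"tx":-1,"ty":0.15,"tz":0,"rx":0,"ry":0,"rz":0.033},{"tx":-1,"ty":0.15,"tz":0,"rx":0,"ry":0,"rz":0.033},{"tx":-1,"ty":0.15,"tz":0,"rx":0,"ry":0,"rz":0.033}]'
python3 - <<'E'
from h import *
F=[];T=[]
for i in range(5):
    o=bot.observe();F.append(o['force']);T.append(o['torque'])
    c=cam('top' if i else 'scene')
    if i<2: cv2.imwrite(f'pics/{"ts"[1-i]}4.png',c['img'][...,::-1])
print(o['time'],o['ee_pos'],np.mean(F,0),np.mean(T,0),np.std(T,0))
P=cloud(c); m=(P[...,0]>430)&(P[...,0]<550)&(P[...,1]>-320)&(P[...,1]<60)&(P[...,2]>155)&(P[...,2]<195)
Q=P[m]; print(m.sum(),Q.min(0),Q.max(0)); 
for y0,y1 in((-320,-180),(-90,-70),(-80,0)):
    q=Q[(Q[:,1]>y0)&(Q[:,1]<y1)]; print(y0,len(q),q.min(0),q.max(0),np.median(q,0)) if len(q) else 0
E
```

```text
time: 6.55
ee_pos: [469.9, -29.2, 182.8]
orientation: [[-0.062, 0.998, -0.001], [0.998, 0.062, -0.0], [0.0, -0.001, -1.0]]
force: [0.6, 0.4, -5.7]
gripper_width: 0.289
finger_force: 60.3
time: 7.35
ee_pos: [487.0, -106.3, 183.8]
orientation: [[0.006, 1.0, 0.0], [1.0, -0.006, 0.0], [0.0, 0.0, -1.0]]
force: [1.0, 0.2, -4.4]
gripper_width: 0.289
finger_force: 60.3
7.55 [ 486.97207805 -106.70596128  183.80319919] [ 0.36598192  0.32145432 -5.66101002] [-0.02537325  0.01220654  0.00653093] [0.04066096 0.01285963 0.0117043 ]
626 [ 462.50505499 -286.90316227  155.15579453] [508.98895433 -23.44277738 191.67068942]
-320 288 [ 472.86302921 -286.90316227  156.17414937] [ 499.21887327 -214.2204958   187.72036865] [ 484.4040951  -250.31593807  175.79048229]
-90 81 [473.55710219 -89.6648875  157.0198248 ] [501.44865581 -70.02395751 185.00256533] [485.18012463 -79.70876628 175.93728952]
-80 153 [469.46664709 -79.82711559 157.009127  ] [508.98895433 -23.44277738 191.67068942] [485.86115832 -60.17378318 180.75226814]
```

```bash

python3 -m crank '[{"tx":-0.147,"ty":0.02,"tz":0,"rx":0,"ry":0,"rz":0},{"tx":-0.147,"ty":0.02,"tz":0.2,"rx":0,"ry":0,"rz":0},{"tx":-0.147,"ty":0.02,"tz":0.4,"rx":0,"ry":0,"rz":0},{"tx":-0.147,"ty":0.02,"tz":0.6,"rx":0,"ry":0,"rz":0},{"tx":-0.147,"ty":0.02,"tz":0.8,"rx":0,"ry":0,"rz":0},{"tx":-0.147,"ty":0.02,"tz":0.8,"rx":0,"ry":0,"rz":0},{"tx":-0.147,"ty":0.02,"tz":0.8,"rx":0,"ry":0,"rz":0}]'
python3 -m crank '[{"tx":0,"ty":0,"tz":0.05,"rx":0,"ry":0,"rz":0},{"tx":0,"ty":0,"tz":0.1,"rx":0,"ry":0,"rz":0},{"tx":0,"ty":0,"tz":0.15,"rx":0,"ry":0,"rz":0},{"tx":0,"ty":0,"tz":0.17,"rx":0,"ry":0,"rz":0},{"tx":0,"ty":0,"tz":0.18,"rx":0,"ry":0,"rz":0},{"tx":0,"ty":0,"tz":0.18,"rx":0,"ry":0,"rz":0},{"tx":0,"ty":0,"tz":0.18,"rx":0,"ry":0,"rz":0}]'
python3 - <<'E'
from h import *
c=cam('top'); c2=cam('scene')
P=cloud(c); m=(P[...,0]>430)&(P[...,0]<550)&(P[...,1]>-340)&(P[...,1]<60)&(P[...,2]>82)&(P[...,2]<112)
Q=P[m]; print(m.sum(),Q.min(0),Q.max(0))
a=c2['img'][110:290,210:450,::-1]; cv2.imwrite('pics/s5.png',cv2.resize(a,None,fx=3,fy=3,interpolation=cv2.INTER_CUBIC))
E
```

```text
time: 8.3
ee_pos: [488.4, -118.7, 119.4]
orientation: [[0.007, 1.0, -0.001], [1.0, -0.007, 0.0], [0.0, -0.001, -1.0]]
force: [-0.0, -0.1, -4.9]
gripper_width: 0.286
finger_force: 60.2
time: 9.0
ee_pos: [488.6, -118.8, 105.5]
orientation: [[0.007, 1.0, 0.0], [1.0, -0.007, -0.0], [-0.0, 0.0, -1.0]]
force: [0.1, -0.1, -5.7]
gripper_width: 0.289
finger_force: 60.3
522 [ 469.66553196 -298.31230113   82.20747865] [512.08694162 -35.49296978 111.49773607]
```

View pics/s5.png

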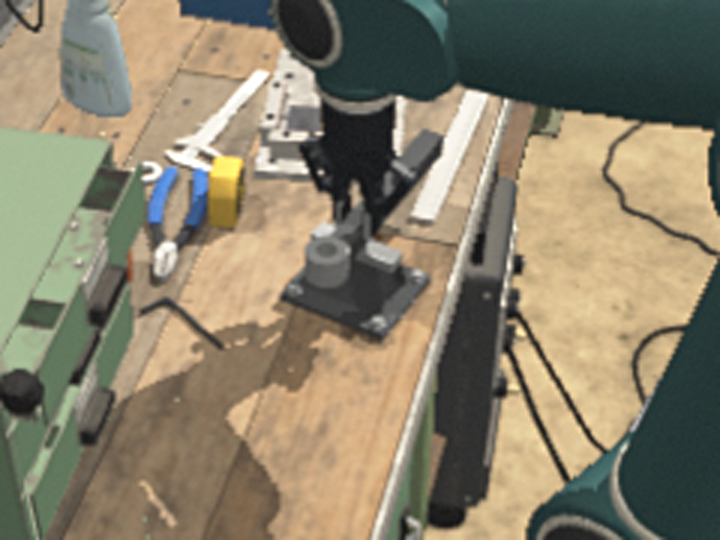

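The lever hangs just above the ridge, with the hub at crop pixel (327,262) and bright ridge ends either side of the tube at (322,230) and (385,257). The rule at (450,160) is clear of it. I'll lower the last 2 mm.

```bash

python3 -m crank '[{"tx":0,"ty":0,"tz":0.01,"rx":0,"ry":0,"rz":0},{"tx":0,"ty":0,"tz":0.02,"rx":0,"ry":0,"rz":0},{"tx":0,"ty":0,"tz":0.02,"rx":0,"ry":0,"rz":0},{"tx":0,"ty":0,"tz":0.02,"rx":0,"ry":0,"rz":0}]'
python3 -m crank '[{"tx":0,"ty":0,"tz":0.01,"rx":0,"ry":0,"rz":0},{"tx":0,"ty":0,"tz":0.01,"rx":0,"ry":0,"rz":0},{"tx":0,"ty":0,"tz":0.01,"rx":0,"ry":0,"rz":0}]'
```

```text
time: 9.5
ee_pos: [488.5, -118.7, 103.7]
orientation: [[0.007, 1.0, -0.0], [1.0, -0.007, -0.0], [-0.0, -0.0, -1.0]]
force: [0.2, -0.2, -5.6]
gripper_width: 0.284
finger_force: 60.3
time: 9.8
ee_pos: [488.6, -118.8, 103.2]
orientation: [[0.007, 1.0, 0.0], [1.0, -0.007, -0.0], [-0.0, 0.0, -1.0]]
force: [-2.6, -0.2, 0.9]
gripper_width: 0.285
finger_force: 61.0
```

```bash

python3 -m crank '[{"tx":0,"ty":0,"tz":0,"rx":0,"ry":0,"rz":0},{"tx":0,"ty":0,"tz":0,"rx":0,"ry":0,"rz":0},{"tx":0,"ty":0,"tz":0,"rx":0,"ry":0,"rz":0},{"tx":0,"ty":0,"tz":0,"rx":0,"ry":0,"rz":0},{"tx":0,"ty":0,"tz":0,"rx":0,"ry":0,"rz":0},{"tx":0,"ty":0,"tz":0,"rx":0,"ry":0,"rz":0}]' 0.1 20
python3 - <<'E'
from h import *
P=cloud(cam('top')); m=(P[...,0]>430)&(P[...,0]<550)&(P[...,1]>-340)&(P[...,1]<60)&(P[...,2]>82)&(P[...,2]<112)
Q=P[m]; print(m.sum(),Q.min(0),Q.max(0))
for a,b in((-320,-250),(-250,-190),(-100,-85)): q=Q[(Q[:,1]>a)&(Q[:,1]<b)]; print(a,np.median(q,0))
E
```

```text
time: 10.4
ee_pos: [488.5, -118.7, 102.9]
orientation: [[0.007, 1.0, 0.0], [1.0, -0.007, -0.0], [-0.0, 0.0, -1.0]]
force: [-0.0, 0.1, -0.1]
gripper_width: 0.548
finger_force: 0.0
508 [ 466.69441839 -298.54555657   82.27019028] [512.25820482 -35.84352229 110.41287365]
-320 [ 487.77409998 -273.6297594    95.26833056]
-250 [ 486.44060938 -238.90673187   95.94850858]
-100 [488.82879836 -92.23617519  96.16775002]
```

The lever is level and free of the gripper, so I'll retreat straight up.

```bash

python3 -m crank '[{"tx":0,"ty":0,"tz":-0.1,"rx":0,"ry":0,"rz":0},{"tx":0,"ty":0,"tz":-0.25,"rx":0,"ry":0,"rz":0},{"tx":0,"ty":0,"tz":-0.5,"rx":0,"ry":0,"rz":0},{"tx":0,"ty":0,"tz":-0.8,"rx":0,"ry":0,"rz":0},{"tx":0,"ty":0,"tz":-1,"rx":0,"ry":0,"rz":0}]' >/dev/null
python3 -m crank '[{"tx":0,"ty":0,"tz":-0.5,"rx":0,"ry":0,"rz":0},{"tx":0,"ty":0,"tz":-0.5,"rx":0,"ry":0,"rz":0},{"tx":0,"ty":0,"tz":-0.5,"rx":0,"ry":0,"rz":0},{"tx":0,"ty":0,"tz":-0.5,"rx":0,"ry":0,"rz":0},{"tx":0,"ty":0,"tz":-0.5,"rx":0,"ry":0,"rz":0},{"tx":0,"ty":0,"tz":-0.5,"rx":0,"ry":0,"rz":0},{"tx":0,"ty":0,"tz":-0.5,"rx":0,"ry":0,"rz":0},{"tx":0,"ty":0,"tz":-0.5,"rx":0,"ry":0,"rz":0},{"tx":0,"ty":0,"tz":-0.5,"rx":0,"ry":0,"rz":0},{"tx":0,"ty":0,"tz":-0.5,"rx":0,"ry":0,"rz":0}]'
python3 - <<'E'
from h import *
P=cloud(cam('top')); c2=cam('scene'); m=(P[...,0]>430)&(P[...,0]<550)&(P[...,1]>-340)&(P[...,1]<60)&(P[...,2]>82)&(P[...,2]<112)
Q=P[m]; print(m.sum(),Q.min(0),Q.max(0))
for a,b in((-320,-250),(-250,-190),(-100,-85)): q=Q[(Q[:,1]>a)&(Q[:,1]<b)]; print(a,np.median(q,0))
a=c2['img'][110:290,210:450,::-1]; cv2.imwrite('pics/s6.png',cv2.resize(a,None,fx=3,fy=3,interpolation=cv2.INTER_CUBIC))
E
```

```text
time: 11.95
ee_pos: [488.5, -118.8, 222.9]
orientation: [[0.007, 1.0, -0.0], [1.0, -0.007, 0.0], [0.0, -0.0, -1.0]]
force: [-0.6, 0.4, 0.7]
gripper_width: 0.554
finger_force: 0.0
560 [ 472.74953269 -298.14051767   82.73555394] [512.13943784 -35.97486797 110.8756401 ]
-320 [ 487.65197006 -275.27720618   96.01141758]
-250 [ 488.34355695 -200.80418261   95.22181968]
-100 [491.69521667 -92.10079109  97.65432258]
```

View pics/s6.png

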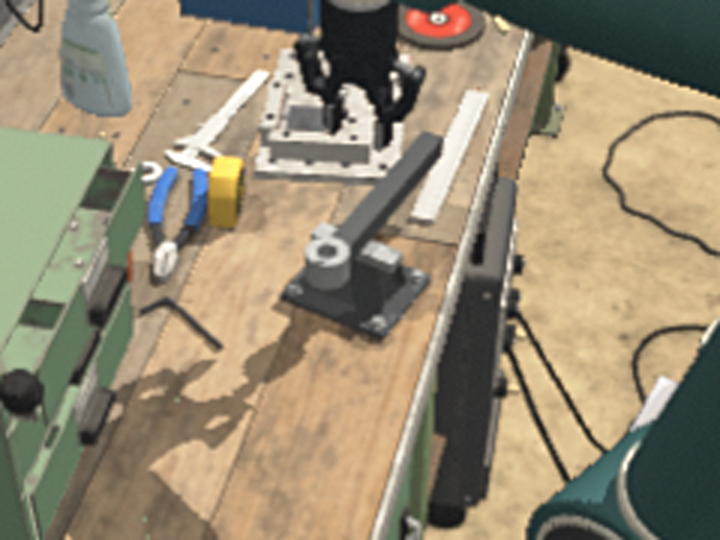

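The lever lies level across the ridge, hub at crop pixel (327,255) and plain end at (428,145). The gripper is clear above it and the rule is undisturbed.

```bash
python3 -c "
from workcell import bot
print(bot.finish_job())"
```

```text
the job is handed in; nothing more can be done
None
```

The lever arm is resting level on its own across the middle of the stand's ridge, square to it; the arm is clear, the offcut and rule were not touched, and I handed the job in at about 12 s of the 38 s allowed.

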